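Close the dulcimer's compartment panel and hold it down

TASK

The unstrung dulcimer's compartment panel stands open on its rails: first slide it along them until it is right against the end stop, and only then turn the quarter-turn wing fastener clockwise (seen from above) until the slot in its top lines up with the two index lines on the panel. Then press the panel down fully home against its spring and finish while still holding it pressed down; do not let go, as it springs up again. Leave the tuner and the spare bridge lying where they are.

Things in the scene. Friction and masses are not known exactly. Their poses are not given: they have to be found in the camera images.
- dulcimer: Flat instrument body, dark rims and pale deck, 360 x 640 mm, fixed on the bench; origin at the centre of its underside, z up; y runs along the guide rails towards the end stop, x across them. The deck is 80 mm above the bench. On it two brass rails 12 mm high at x = +-68 mm, and the end stop bar (12 mm high) at y = +141 mm. Steel tuning pins (up to 106 mm above the bench) stand on the dark blocks beyond |y| = 210 mm; bridge rows (105 mm above the bench) at y = +-180 mm.
- slot (a point): Centre of the 13 mm wide, 52 mm long slot in the steel strip across the open compartment, on the deck surface (80 mm above the bench). Axes as the dulcimer's; the slot runs along x. The fastener's axis is above this point when the panel is at the end stop. The fastener's cross-bar goes through only here and only when aligned; elsewhere it meets the deck and the panel cannot go down.
- carriage (a joint): Slide of the panel along the rails, along the dulcimer's +y: 0 is the far open end, 0.110 m is against the end stop (starts between 0 and 0.06). About 2 N of friction; stays where it is left.
- lift (a joint): How far the panel is pressed down, in m: 0 is sprung up, 0.008 fully home on the frame. The spring pushes up with a net 3 to 5 N at the top and 8 to 10 N at home, and lifts the panel again when it is let go.
- fastener (a joint): Turn of the wing fastener in the panel, in rad, anticlockwise from above positive: 0 is aligned (wing and its slot along the panel's index lines, the dulcimer's x), starts between 0.8 and 1.4, hard limits at -0.35 and 1.6. No stop or detent at 0. Friction 0.05 N m; stays where it is left.
- fastener_top (a point): On the fastener's axis, at the top of its steel wing, 126 mm above the bench while the panel is up; x lies along the wing, z up. The wing is 46 mm long, 12 mm wide and 26 mm tall with flat sides, its slot cut lengthwise in the top; below it a round boss 30 mm across and 7 mm high on the panel. Slides with the panel, goes down with it.
- panel: Flat aluminium panel 116 mm (x) x 150 mm (y), 5 mm thick, axes as the dulcimer's; it slides and goes down as a whole. Origin under the fastener's axis, 4 mm below the panel's top surface; the top surface is 93 mm above the bench while the panel is up, 85 mm when home. It carries the fastener at its middle and the finger tab.
- tab_top (a point): Middle of the top of the panel's upright finger tab, 60 mm (x) x 10 mm (y), standing 24 mm over the panel's top surface, at the panel's edge away from the end stop (68 mm from the fastener's axis). It can be pinched or pushed to slide the panel.
- tuner: Bystander: black electronic tuner, 55 x 105 x 20 mm, lying on the deck beyond the rail on the +x side. Origin at the centre of its underside.
- spare_bridge: Bystander: loose wooden bridge, 16 x 110 x 22 mm, lying on the deck beside the rail on the -x side. Origin at the centre of its underside.

How it is judged:
By the outcome, as a careful person would: the job done as asked, in the order asked, and still so for the second after the job is handed in, while the arm keeps its last pose, push and grip.
It also fails if it takes over 35 s, if anything falls off the work surface, if the arm or the gripper's body presses on something with over 40 N, if the wrist force passes 120 N, or if a joint passes its speed limit or range.

ROBOT

A 6-joint arm with a two-finger parallel gripper is mounted at the origin on the work surface. World frame = base frame: x ahead of the robot, y to its left, z up, the work surface at z = 0. Lengths are in m, angles in rad, forces in N, time in s.
With the tool pointing down it reaches from about 0.35 to 0.775 m from the base axis. Payload 7.3 kg.
Tool frame: the origin (TCP) lies on the centre line of the jaws, within the pads' length; the fingertips stand 11 mm ahead of it and the grasp point (between the pads) lies 8 mm behind it; y points along the fingers, z is the direction in which the jaws open and shut, and the axes are right-handed (so a half turn about y gives the same grasp; the last joint's range is limited). The gripper opens to 92 mm and grips with 3 to 60 N. Pads are 19 mm wide; open, the fingers measure 130 mm over their backs; the gripper's body (75 mm by 190 mm) begins 47 mm behind the grasp point.
Start: joints at [1.042, 0.342, 1.524, -0, 1.275, -0.146], TCP at [0.196, 0.487, 0.238] pointing down, gripper open.
Joint ranges: [-2.53, 2.53], [-0.77, 2.02], [0.04, 2.7], [-1, 4.14], [0.28, 2.66], [-3.11, 3.11]. Speed limits (rad/s): [2.57, 2.57, 3.14, 3.14, 3.14, 3.14].

INTERFACE

Orientations are given as [roll, pitch, yaw] about the fixed x, y, z axes, in that order (R = Rz(yaw) Ry(pitch) Rx(roll)).
In Python, from cell import robot, cams gives the robot as it stands.
- The arm moves only by the tool apply_moves, never from a script. Its argument "plan" is a list of rows, each a list of 7 numbers: the shift along the tool's x, y, z in m, then the turn, a rotation vector about the tool's x, y, z in degrees, then the gripper command: -1 is fully open, 1 is shut, values between are in proportion. A call has exactly 5 rows; each row is the pose to reach, as a shift and turn from the pose commanded when the call began, along the tool's axes at that moment; what a row does not reach only later rows make up. A row lasts 1/8 s, in which the tool goes at most 62.5 mm and 10.7 degrees, less where a joint would pass 70% of its speed; a pose out of reach is approached as far as the arm can. A call with a gripper value outside its range is refused whole. The fingers move at their own pace and stop on an object; "squeeze" is the grip in N (left out, the last holds). Time passes only in rows, so rows that repeat a pose let the fingers close, or fill a call up. It gives the time, the measured TCP pose, the force and the opening at its end, in the units of the state.
- robot.observe(): the state, without advancing time (a new reading comes with each control period).
- cams.read_camera(name): name is "side" or "top"; returns the picture (480x640x3 uint8, blue, green, red); there is no depth.
- cams.calibration(name): a dict with "fx", "fy", "cx", "cy" (pixels), "dist" ([k1, k2, p1, p2, k3] as OpenCV has them; the pictures are not rectified), "extrinsics" (4x4, takes a point from world to camera coordinates). Camera axes: x right, y up, looking along -z (the intrinsics and any distortion apply to the point x, -y, -z); pixel columns grow to the right and rows downward; lengths in m; the calibration is good to about 2 mm. A picture is of the moment at which its call begins. calibration takes no time and is no camera call.
- robot.hand_in(): hands the job in, once; it reports no verdict.
The state is a dict: "time": time; "qpos": joint angles; "qvel": joint speeds; "joint_efforts": joint torques, N m; "tool_pos": TCP position; "tool_rot": TCP orientation; "contact_force": force on the tool from outside, world axes, zero at the start; "torque": the same for the moment, N m; "opening": finger opening in m.
Only numpy, scipy, OpenCV 4.12 (cv2) and the standard library are available. Lean on these libraries where they do the work, as an engineer would, in place of code of your own. Each camera call takes 0.05 s, during which the arm holds its last target. There are 200 camera calls.

## Working session

There is one attempt and no reset: what is moved stays moved. The work goes in short steps, Python scripts to look and compute and a tool call to move; the robot and the scene stay as the last step left them, time stands still between calls to the robot, and variables do not carry over. Pictures are saved under pics/ and viewed, about 8 in all and at most 12, crops included, and the job is handed in when it is done.

Besides the shell and the picture viewer there is one more tool, called after "Call:" by a JSON object that holds its "api" and its "payload". apply_moves: Moves the arm, as the interface text tells. Its arguments: {"type":"object","properties":{"plan":{"type":"array","items":{"type":"array","items":{"type":"number"}}},"squeeze":{"type":"number"}},"required":["plan"]}

```bash
mkdir -p pics; ls; python3 - <<'E'
from cell import robot,cams
import cv2,numpy as np
np.set_printoptions(precision=4,suppress=True)
print(robot.observe())
for n in("side","top"):
    cv2.imwrite(f"pics/{n}0.png",cams.read_camera(n)); print(n,cams.calibration(n))
E
```

```text
pics
{'time': 0.0, 'qpos': array([ 1.042 ,  0.3427,  1.525 , -0.    ,  1.2754, -0.146 ]), 'qvel': array([ 0.001 ,  0.001 ,  0.0004,  0.0005, -0.001 ,  0.0015]), 'joint_efforts': array([  0.0014, -43.1259, -24.4229,   0.0718,   0.0559,  -0.0001]), 'tool_pos': array([0.1959, 0.4867, 0.2371]), 'tool_rot': array([-1.5723,  0.0002, -0.3828]), 'contact_force': array([ 0.6463, -0.0864, -0.1349]), 'torque': array([-0.0217, -0.0046, -0.0583]), 'opening': 0.09182074077646717}
side {'fx': 508.3759198015872, 'fy': 508.3759198015872, 'cx': 318.34935706540625, 'cy': 240.6598473374709, 'dist': array([-0.1215,  0.    ,  0.    ,  0.    ,  0.    ]), 'extrinsics': array([[ 0.9935, -0.1139,  0.0046, -0.5555],
       [ 0.0764,  0.6948,  0.7152, -0.1111],
       [-0.0847, -0.7102,  0.6989, -0.7647],
       [ 0.    ,  0.    ,  0.    ,  1.    ]])}
top {'fx': 488.568418628819, 'fy': 488.568418628819, 'cx': 313.503100337243, 'cy': 238.84708360523666, 'dist': array([-0.0679,  0.    ,  0.    ,  0.    ,  0.    ]), 'extrinsics': array([[-0.0236, -0.999 , -0.0388,  0.0212],
       [ 0.9963, -0.0268,  0.0818, -0.587 ],
       [-0.0827, -0.0368,  0.9959, -0.7185],
       [ 0.    ,  0.    ,  0.    ,  1.    ]])}
```

View pics/top0.png

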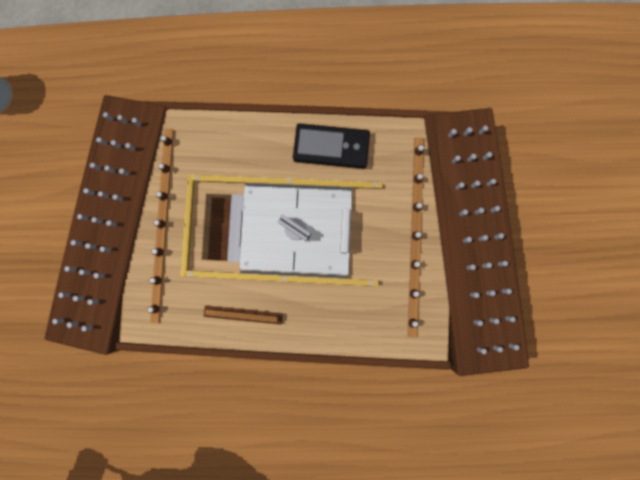

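View pics/side0.png

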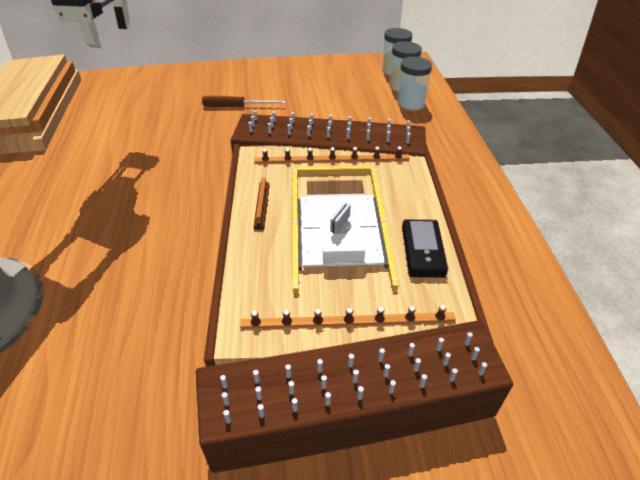

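The top view shows the panel at px (295,230), its tab on the right (346,230), the end stop on the left (187,228), and the wing at (295,227), turned about 30-40° in the image. The side view agrees.

```bash
cat > h.py <<'E'
from cell import robot,cams
import cv2,numpy as np
np.set_printoptions(precision=4,suppress=True)
def ray(n,uv,z):
    c=cams.calibration(n);K=np.array([[c['fx'],0,c['cx']],[0,c['fy'],c['cy']],[0,0,1]])
    p=cv2.undistortPoints(np.array(uv,float).reshape(-1,1,2),K,c['dist']).reshape(-1,2)
    E=c['extrinsics'];R,t=E[:3,:3],E[:3,3]
    d=np.c_[p[:,0],-p[:,1],-np.ones(len(p))]@R;o=-R.T@t
    return o+d*((z-o[2])/d[:,2])[:,None]
def proj(n,P):
    c=cams.calibration(n);K=np.array([[c['fx'],0,c['cx']],[0,c['fy'],c['cy']],[0,0,1]])
    E=c['extrinsics'];q=np.atleast_2d(P)@E[:3,:3].T+E[:3,3];q=q*[1,-1,-1]
    return cv2.projectPoints(q,np.zeros(3),np.zeros(3),K,c['dist'])[0].reshape(-1,2)
E
python3 - <<'E'
from h import *
a=cv2.imread('pics/top0.png');h=cv2.cvtColor(a,cv2.COLOR_BGR2HSV)
m=cv2.inRange(h,(20,150,120),(35,255,255))
n,l,s,_=cv2.connectedComponentsWithStats(m);print(s[s[:,4]>20])
ys,xs=np.nonzero(m);P=ray('top',np.c_[xs,ys],.092)
r=cv2.minAreaRect(P[:,:2].astype(np.float32));print(r,cv2.boxPoints(r))
m=cv2.inRange(h,(0,0,110),(180,60,255));m[:180]=0;m[280:]=0;m[:,:239]=0;m[:,360:]=0
ys,xs=np.nonzero(m);P=ray('top',np.c_[xs,ys],.093)
r=cv2.minAreaRect(P[:,:2].astype(np.float32));print(r,cv2.boxPoints(r))
cv2.imwrite('pics/c1.png',cv2.resize(a[170:290,175:375],None,fx=4,fy=4,interpolation=cv2.INTER_CUBIC))
b=cv2.imread('pics/side0.png');cv2.imwrite('pics/c2.png',cv2.resize(b[155:295,280:400],None,fx=4,fy=4,interpolation=cv2.INTER_CUBIC))
E
```

```text
[[     0      0    640    480 306766]
 [   185    179     10     93    252]
 [   202    178     22      3     31]
 [   225    178     22      4     36]
 [   351    183     18      5     48]]
((0.5966389775276184, 0.04887425899505615), (0.2694239616394043, 0.1381235420703888), 85.79529571533203) [[ 0.5179 -0.0804]
 [ 0.6556 -0.0905]
 [ 0.6754  0.1782]
 [ 0.5376  0.1883]]
((0.5961042642593384, 0.02900630235671997), (0.15665103495121002, 0.1378365159034729), 89.3843765258789) [[ 0.5263 -0.0486]
 [ 0.6642 -0.0501]
 [ 0.6659  0.1066]
 [ 0.528   0.1081]]
```

View pics/c1.png

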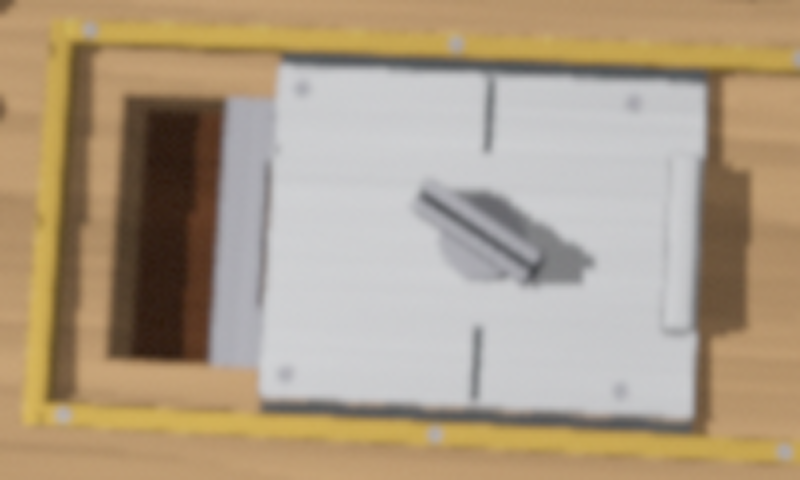

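```bash
python3 - <<'E'
from h import *
f=lambda L,z:ray('top',(np.array(L,float)+.5)/4-.5+[175,170],z)[:,:2]
il=f([(491,78),(488,150),(480,328),(475,400)],.093);print('index',il)
w=f([(422,195),(540,267)],.126);print('wing',w,w.mean(0),np.linalg.norm(w[0]-w[1]))
t=f([(685,157),(678,330)],.117);print('tab',t,t.mean(0),np.linalg.norm(t[0]-t[1]))
r=f([(90,31),(455,45),(63,414),(434,434),(783,451)],.092);print('rail screws',r)
s=f([(62,30),(36,412)],.092);print('stop',s)
c=f([(284,58),(708,78),(692,420),(260,400)],.093);print('panel',c,c.mean(0))
a=lambda p,q:np.degrees(np.arctan2(*(q-p)[::-1]))
print('x-axis ang: index',a(il[3],il[0]),'tab',a(t[1],t[0]),'stop',a(s[1],s[0]),'y rail',a(r[4],r[2])-90,a(r[1],r[0])-90,'wing',a(w[1],w[0]))
E
```

```text
index [[0.6518 0.0247]
 [0.6265 0.0262]
 [0.5647 0.0303]
 [0.5399 0.0325]]
wing [[0.6072 0.046 ]
 [0.5823 0.0076]] [0.5947 0.0268] 0.04580153849684388
tab [[ 0.6186 -0.0412]
 [ 0.5609 -0.0372]] [ 0.5898 -0.0392] 0.05782778055888244
rail screws [[ 0.6735  0.1667]
 [ 0.6641  0.0371]
 [ 0.5384  0.1767]
 [ 0.5286  0.047 ]
 [ 0.5199 -0.0725]]
stop [[0.6742 0.1768]
 [0.5393 0.1863]]
panel [[ 0.6612  0.0973]
 [ 0.6495 -0.0508]
 [ 0.5313 -0.0417]
 [ 0.5417  0.1071]] [0.5959 0.0279]
x-axis ang: index -4.014102323533413 tab -3.969384649691421 stop -4.016942334164842 y rail -4.2411395629438715 -4.1642261012502075 wing 57.053794385098186
```

Measured: dulcimer yaw about -4.1°, with the index lines, rails and tab agreeing. The fastener axis is at about (0.595, 0.0275). The wing points at 57.1° in the world frame, so it is 1.07 rad from aligned. Its length came out at 45.8 mm against 46 mm. The panel has about 75 mm left to slide. My plan is to grip the wing as it stands, slide the panel, turn the wing, then press down with the same grip.

Call:
{"api": "apply_moves", "payload": {"plan": [[0.054,0,-0.028,0,-10,0,-1],[0.108,0,-0.055,0,-20,0,-1],[0.163,0,-0.083,0,-30,0,-1],[0.217,0,-0.111,0,-40,0,-1],[0.271,0,-0.139,0,-50,0,-1]]}}

```text
time: 0.72
tool_pos: [0.3769, 0.2791, 0.2375]
tool_rot: [-1.571, 0.0, 0.432]
contact_force: [0.7, 0.5, 0.6]
opening: 0.0917
```

```bash
cat >> h.py <<'E'
def goto(p,yaw):
    from scipy.spatial.transform import Rotation as R
    s=robot.observe();r=R.from_euler('xyz',s['tool_rot']);g=R.from_euler('xyz',[-np.pi/2,0,np.radians(yaw)])
    print('t',s['time'],'pos',s['tool_pos'],'rot',np.degrees(s['tool_rot']),'F',s['contact_force'],'T',s['torque'],'open',s['opening'],'q',s['qpos'])
    print('shift',r.inv().apply(np.array(p)-s['tool_pos']),'turn',np.degrees((r.inv()*g).as_rotvec()))
E
python3 -c "
from h import *
goto([.595,.0275,.2],57)"
```

```text
t 0.725 pos [0.3769 0.2791 0.2375] rot [-89.9944   0.0148  24.7719] F [0.7499 0.4571 0.5961] T [0.0562 0.0036 0.0106] open 0.09166374390047598 q [ 0.4737  0.2398  1.6697  0.0001  1.2323 -1.5295]
shift [ 0.0926  0.0375 -0.3198] turn [ -0.0096 -32.2281  -0.0128]
```

Call:
{"api": "apply_moves", "payload": {"plan": [[0.014,0.008,-0.059,0,-6,0,-1],[0.027,0.016,-0.118,0,-12,0,-1],[0.041,0.024,-0.178,0,-18,0,-1],[0.054,0.032,-0.237,0,-24,0,-1],[0.068,0.037,-0.296,0,-29,0,-1]]}}

```text
time: 1.35
tool_pos: [0.5613, 0.0375, 0.2]
tool_rot: [-1.57, 0.0, 0.936]
contact_force: [1.1, 0.3, 0.5]
opening: 0.0919
```

Call:
{"api": "apply_moves", "payload": {"plan": [[0,0,0,0,0,0,-1],[0,0,0,0,0,0,-1],[0,0,0,0,0,0,-1],[0,0,0,0,0,0,-1],[0,0,0,0,0,0,-1]]}}

```text
time: 1.98
tool_pos: [0.5604, 0.0401, 0.201]
tool_rot: [-1.571, -0.0, 0.934]
contact_force: [1.0, 0.3, -0.5]
opening: 0.0918
```

```bash
python3 -c "
from h import *
goto([.595,.0275,.115],57)
a=cams.read_camera('top');b=cams.read_camera('side')
cv2.imwrite('pics/two.png',np.hstack([cv2.resize(a[120:340,140:440],(400,293)),cv2.resize(b[100:320,200:500],(400,293))]))"
```

```text
t 1.975 pos [0.5604 0.0401 0.201 ] rot [-90.0179  -0.0181  53.5243] F [ 0.9546  0.2655 -0.4602] T [0.0869 0.095  0.0136] open 0.09176994162843165 q [-0.0651  0.4394  1.4785  0.0001  1.2232 -2.5701]
shift [ 0.0104  0.0861 -0.0353] turn [ 0.0185 -3.4757  0.0175]
```

View pics/two.png

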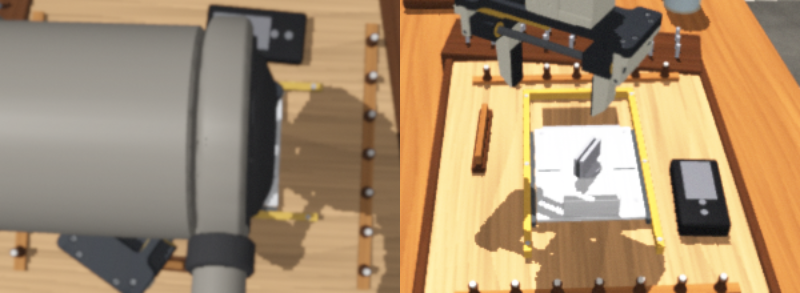

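The arm hides the top view now. The side view shows the jaws high above and left of the wing, with the panel and bystanders untouched. I'll move over the wing and check from the side.

Call:
{"api": "apply_moves", "payload": {"plan": [[0.005,0,-0.018,0,-1.7,0,-1],[0.01,0,-0.035,0,-3.5,0,-1],[0.01,0.015,-0.035,0,-3.5,0,-1],[0.01,0.03,-0.035,0,-3.5,0,-1],[0.01,0.045,-0.035,0,-3.5,0,-1]]}}

```text
time: 2.7
tool_pos: [0.5937, 0.0269, 0.1541]
tool_rot: [-1.569, 0.001, 0.994]
contact_force: [0.0, 0.3, -0.0]
opening: 0.0915
```

```bash
python3 -c "
from h import *
goto([.595,.0275,.115],57)
a=cv2.imread('pics/side0.png');b=cams.read_camera('side')
u=np.array([np.cos(np.radians(57)),np.sin(np.radians(57)),0])*.023;c=np.array([.595,.0275,.126])
p=proj('side',[c-u,c,c+u])
o=[]
for im in(a,b):
  k=cv2.resize(im[140:260,290:390],None,fx=4,fy=4,interpolation=cv2.INTER_CUBIC)
  if im is a:
    for q in p: cv2.circle(k,tuple(np.int32((q-[290,140]+.5)*4)),3,(0,0,255),-1)
  o.append(k)
cv2.imwrite('pics/chk.png',np.hstack(o))"
```

```text
t 2.7 pos [0.5937 0.0269 0.1541] rot [-89.911    0.0356  56.9595] F [ 0.0287  0.2771 -0.0356] T [0.0905 0.0618 0.022 ] open 0.09152451120891902 q [-0.0837  0.542   1.443   0.0002  1.1583 -2.6487]
shift [ 0.0012  0.0391 -0.0008] turn [-0.0891 -0.0406 -0.0356]
```

View pics/chk.png

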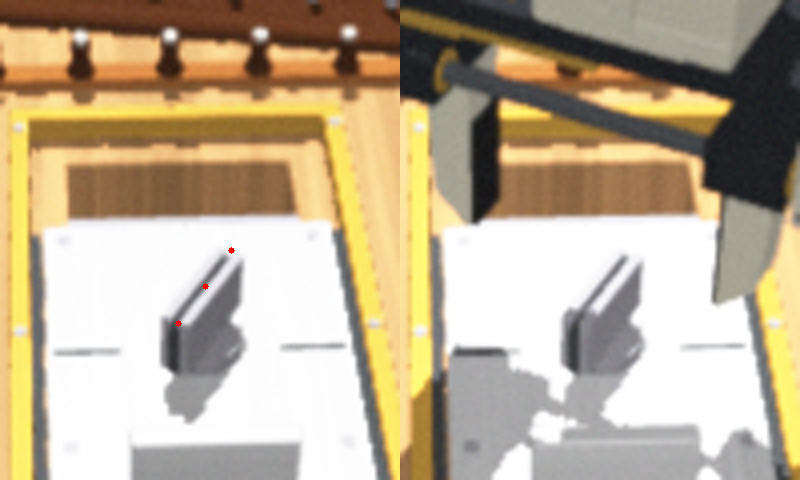

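The left crop shows my projected wing points lying on the wing's slot, within about 1 px. The right crop shows the open jaws straddling the wing. Descend and grip.

Call:
{"api": "apply_moves", "payload": {"plan": [[0.001,0.01,0,0,0,0,-1],[0.001,0.02,0,0,0,0,-1],[0.001,0.03,0,0,0,0,-1],[0.001,0.038,0,0,0,0,-1],[0.001,0.038,0,0,0,0,-1]]}}

```text
time: 3.38
tool_pos: [0.5949, 0.0274, 0.117]
tool_rot: [-1.57, 0.001, 0.994]
contact_force: [0.0, -1.1, -0.1]
opening: 0.0921
```

Call:
{"api": "apply_moves", "payload": {"plan": [[0,0,0,0,0,0,1],[0,0,0,0,0,0,1],[0,0,0,0,0,0,1],[0,0,0,0,0,0,1],[0,0,0,0,0,0,1]], "squeeze": 15}}

```text
time: 4.0
tool_pos: [0.5953, 0.0274, 0.1178]
tool_rot: [-1.571, -0.0, 0.994]
contact_force: [-0.1, -0.3, -0.2]
opening: 0.0464
```

```bash
python3 -c "
from h import *
d=np.radians(85.9);goto([.595+.06*np.cos(d),.0275+.06*np.sin(d),.115],57)"
```

```text
t 4.0 pos [0.5953 0.0274 0.1178] rot [-90.0037  -0.0065  56.9644] F [-0.099  -0.3251 -0.1591] T [0.0626 0.0865 0.0258] open 0.04643434988640707 q [-0.0826  0.5828  1.4812  0.0001  1.0775 -2.6477]
shift [0.0525 0.0028 0.0293] turn [ 0.0037 -0.0356  0.0065]
```

Still closing; lower by 2 mm while it does.

Call:
{"api": "apply_moves", "payload": {"plan": [[0,0.001,0,0,0,0,1],[0,0.002,0,0,0,0,1],[0,0.002,0,0,0,0,1],[0,0.002,0,0,0,0,1],[0,0.002,0,0,0,0,1]]}}

```text
time: 4.62
tool_pos: [0.595, 0.0275, 0.1156]
tool_rot: [-1.57, 0.0, 0.994]
contact_force: [-1.8, 0.0, 0.2]
opening: 0.0121
```

```bash
python3 -c "
from h import *
d=np.radians(85.9);goto([.595+.06*np.cos(d),.0275+.06*np.sin(d),.116],57)"
```

```text
t 4.625 pos [0.595  0.0275 0.1156] rot [-89.9611   0.0118  56.9632] F [-1.8377  0.0003  0.2329] T [ 0.1637  0.3133 -0.0545] open 0.012117362310149324 q [-0.0826  0.5852  1.4836  0.0002  1.0735 -2.6477]
shift [ 0.0526 -0.0004  0.029 ] turn [-0.0389 -0.0368 -0.0118]
```

The wing is gripped at 12.1 mm. Slide the first 60 mm.

Call:
{"api": "apply_moves", "payload": {"plan": [[0.009,0,0.005,0,0,0,1],[0.02,0,0.011,0,0,0,1],[0.031,0,0.017,0,0,0,1],[0.042,0,0.023,0,0,0,1],[0.0525,0,0.029,0,0,0,1]]}}

```text
time: 5.25
tool_pos: [0.5995, 0.0883, 0.1157]
tool_rot: [-1.571, 0.0, 0.995]
contact_force: [-2.4, -1.6, -0.0]
opening: 0.0116
```

```bash
python3 -c "
from h import *
d=np.radians(85.9);goto([.595+.07*np.cos(d),.0275+.07*np.sin(d),.116],57)
b=cams.read_camera('side');cv2.imwrite('pics/s2.png',cv2.resize(b[120:280,250:430],None,fx=4,fy=3.6))"
```

```text
t 5.25 pos [0.5995 0.0883 0.1157] rot [-89.9901   0.0029  56.9911] F [-2.3697 -1.582  -0.0014] T [-0.3669  0.5091 -0.0356] open 0.011623838442552178 q [ 0.0198  0.6018  1.4519  0.0001  1.0881 -2.5457]
shift [ 0.0078 -0.0003  0.0045] turn [-0.0099 -0.0089 -0.0029]
```

View pics/s2.png

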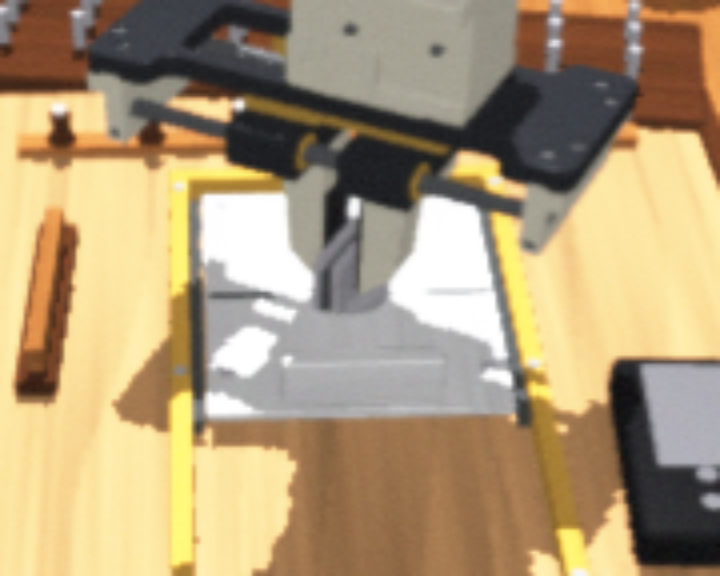

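The panel followed the grip and is close to the stop, with the bystanders untouched. Go on slowly into the stop.

Call:
{"api": "apply_moves", "payload": {"plan": [[0.0026,0,0.0015,0,0,0,1],[0.0052,0,0.003,0,0,0,1],[0.0079,0,0.0043,0,0,0,1],[0.0105,0,0.0058,0,0,0,1],[0.0105,0,0.0058,0,0,0,1]]}}

```text
time: 5.92
tool_pos: [0.6003, 0.0995, 0.1156]
tool_rot: [-1.57, -0.0, 0.994]
contact_force: [-3.0, -1.1, -0.7]
opening: 0.0118
```

Call:
{"api": "apply_moves", "payload": {"plan": [[0.0009,0,0.0005,0,0,0,1],[0.0018,0,0.001,0,0,0,1],[0.0026,0,0.0015,0,0,0,1],[0.0026,0,0.0015,0,0,0,1],[0.0026,0,0.0015,0,0,0,1]]}}

```text
time: 6.55
tool_pos: [0.6005, 0.1007, 0.1157]
tool_rot: [-1.571, 0.002, 0.994]
contact_force: [-4.6, -7.5, 0.3]
opening: 0.0119
```

Movement stopped after 73.3 mm of travel, with 7.5 N and about 75 mm expected. Push a little more to confirm the stop.

Call:
{"api": "apply_moves", "payload": {"plan": [[0.0009,0,0.0005,0,0,0,1],[0.0018,0,0.001,0,0,0,1],[0.0018,0,0.001,0,0,0,1],[0.0018,0,0.001,0,0,0,1],[0.0018,0,0.001,0,0,0,1]]}}

```text
time: 7.18
tool_pos: [0.6005, 0.1009, 0.1156]
tool_rot: [-1.572, 0.005, 0.994]
contact_force: [-4.8, -13.4, 0.0]
opening: 0.0117
```

```bash
python3 -c "
from h import *
goto([.600,.101,.116],-4.1)"
```

```text
t 7.175 pos [0.6005 0.1009 0.1156] rot [-90.0929   0.2694  56.9363] F [ -4.764  -13.4051   0.0354] T [-2.2464  0.8547 -0.0434] open 0.011677256473934404 q [ 0.0432  0.6076  1.4408 -0.0054  1.0946 -2.5189]
shift [-0.0002 -0.0004  0.0005] turn [ 0.2275 61.0364 -0.1939]
```

It's a hard stop: no further movement at 13 N. Ease off part of the push and turn clockwise, which is +y about the tool.

Call:
{"api": "apply_moves", "payload": {"plan": [[-0.0018,0,-0.001,0,8,0,1],[-0.0018,0,-0.001,0,18,0,1],[-0.0018,0,-0.001,0,28,0,1],[-0.0018,0,-0.001,0,38,0,1],[-0.0018,0,-0.001,0,48,0,1]]}}

```text
time: 7.8
tool_pos: [0.6006, 0.1005, 0.1156]
tool_rot: [-1.573, 0.001, 0.151]
contact_force: [-3.4, -8.2, -0.6]
opening: 0.0117
```

Call:
{"api": "apply_moves", "payload": {"plan": [[0,0,0,0,8,0,1],[0,0,0,0,13,0,1],[0,0,0,0,13,0,1],[0,0,0,0,13,0,1],[0,0,0,0,13,0,1]]}}

```text
time: 8.43
tool_pos: [0.6006, 0.1004, 0.1157]
tool_rot: [-1.573, 0.0, -0.071]
contact_force: [-3.3, -7.6, -0.5]
opening: 0.0121
```

```bash
python3 -c "
from h import *
goto([.600,.101,.116],-4.1)
b=cams.read_camera('side');cv2.imwrite('pics/s3.png',cv2.resize(b[130:240,280:400],None,fx=6,fy=5))"
```

```text
t 8.425 pos [0.6006 0.1004 0.1157] rot [-90.1457   0.0039  -4.0567] F [-3.2696 -7.6294 -0.479 ] T [-1.3172  0.5842 -0.0735] open 0.012058492305766107 q [ 0.0411  0.6069  1.442  -0.0028  1.093  -1.4576]
shift [-0.0007 -0.0003  0.0006] turn [ 0.1457  0.0433 -0.0038]
```

View pics/s3.png

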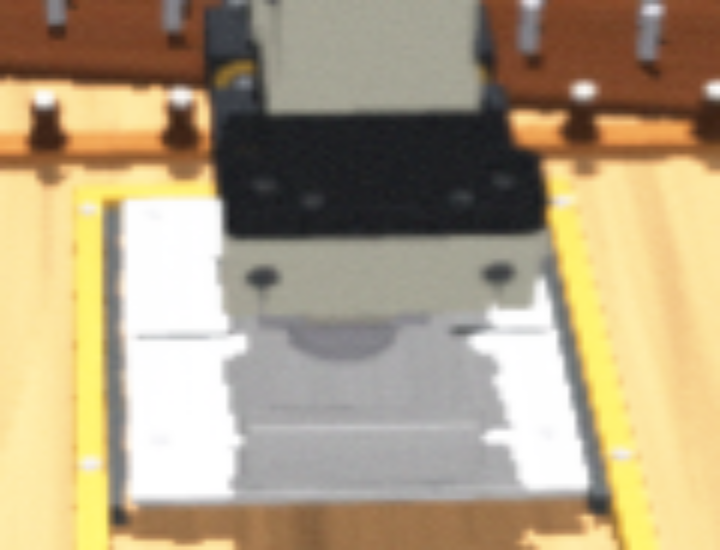

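The gripper is parallel to the index lines at yaw -4.06° against -4.1°, and the panel is at the stop. Now press down.

Call:
{"api": "apply_moves", "payload": {"plan": [[0,0,0,0,0,0,1],[0,0.002,0,0,0,0,1],[0,0.004,0,0,0,0,1],[0,0.006,0,0,0,0,1],[0,0.006,0,0,0,0,1]], "squeeze": 25}}

```text
time: 9.1
tool_pos: [0.6007, 0.1004, 0.1108]
tool_rot: [-1.573, -0.001, -0.071]
contact_force: [-5.1, -8.7, 6.8]
opening: 0.0116
```

Call:
{"api": "apply_moves", "payload": {"plan": [[0,0.001,0,0,0,0,1],[0,0.002,0,0,0,0,1],[0,0.004,0,0,0,0,1],[0,0.005,0,0,0,0,1],[0,0.005,0,0,0,0,1]]}}

```text
time: 9.72
tool_pos: [0.6008, 0.1004, 0.1074]
tool_rot: [-1.573, -0.002, -0.071]
contact_force: [-10.5, -8.8, 17.3]
opening: 0.0119
```

Call:
{"api": "apply_moves", "payload": {"plan": [[-0.001,0.001,0,0,0,0,1],[-0.002,0.002,0,0,0,0,1],[-0.002,0.002,0,0,0,0,1],[-0.002,0.002,0,0,0,0,1],[-0.002,0.002,0,0,0,0,1]]}}

```text
time: 10.35
tool_pos: [0.6007, 0.1004, 0.1073]
tool_rot: [-1.573, -0.007, -0.071]
contact_force: [-7.6, -9.1, 23.6]
opening: 0.012
```

```bash
python3 -c "
from h import *
goto([.6005,.1004,.1075],-4.1)
b=cams.read_camera('side');cv2.imwrite('pics/s4.png',cv2.resize(b[130:240,280:400],None,fx=6,fy=5))"
```

```text
t 10.35 pos [0.6007 0.1004 0.1073] rot [-90.1203  -0.3961  -4.0501] F [-7.5852 -9.0963 23.5825] T [-1.5932  1.4995 -0.0639] open 0.012018836138288734 q [ 0.0413  0.6131  1.457  -0.0033  1.0649 -1.4572]
shift [-0.0001 -0.0002 -0.    ] turn [0.1202 0.0495 0.3962]
```

View pics/s4.png

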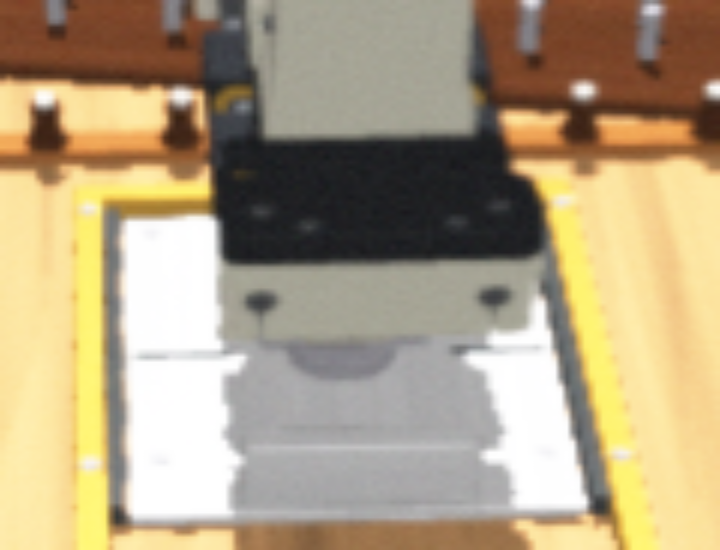

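The panel sank about 4 px in the side view (index line from row 333 to 353 in the 5x crop). The TCP dropped 8.3 mm and then didn't yield to extra push. I'll compare with the expected pixel shift and hand in.

```bash
python3 -c "
from h import *
p=proj('side',[[.56,.104,.093],[.56,.104,.085]]);print(p[1]-p[0])
s=robot.observe();print(s['tool_pos'],s['contact_force'],s['opening'])
print(robot.hand_in())"
```

```text
[0.0204 3.8046]
[0.6007 0.1004 0.1073] [-7.6353 -8.2018 23.8241] 0.011675864446566894
the job is handed in; nothing more can be done
None
```

I slid the panel to the end stop, turned the fastener clockwise into line, pressed the panel home and handed in at about 10.4 s while still holding it down. The arm gripped the wing once and used that grip throughout. No verdict comes back, so the result rests on these checks:

- **Slide:** the panel travelled about 73 mm (about 75 mm expected from the picture). It then stopped moving while the push rose to 13 N.
- **Turn:** I turned the wing about 61° clockwise. The gripper finished at -4.05° and the index lines measured about -4.1°. The wing's slot was hidden by the fingers, so I inferred its alignment from the grip angle and from the panel going down.
- **Press:** the panel went down 8.3 mm (8 mm expected), then yielded only 0.1 mm when I pushed harder, to about 24 N. In the side view it sank about 4 px, against 3.8 px predicted.
- **Bystanders:** the tuner and spare bridge looked untouched during the slide; the last two pictures were too tightly cropped to show them.

No check failed. A sideways force of about 8 N remained on the wrist at the end; it had reached about 10 N before I eased it.

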